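# Offer a plaster head up to its pinned plinth

## Task

We are mounting the plaster study head. Stand the dark wooden plinth upright in the middle of the banding wheel and let go of it; then pick up the head, carry it across without knocking the casting box, and finish holding it upright and still about a centimetre above the tips of the plinth's pins, its two holes straight over the two pins and its face to the same side as the brass plate, touching nothing, so that I can put adhesive on the pins. Keep holding it there when you finish, drop neither piece, and leave the casting box, the tool jar, the adhesive bottle and the mixing bowl where they are.

Things in the scene. Friction and masses are not known exactly. Their poses are not given: they have to be found in the camera images.
- plinth: Dark hardwood block, 60 mm along x, 90 mm along y, 34 mm tall, about 160 g, loose. Two upright steel pins, 6 mm thick, stand 18 mm out of its top, 22 mm either side of the middle along y. A thin brass plate marks its front face, which looks along -x. Origin: centre of its underside; z up. Grip it across its 60 mm depth (x), below the pins.
- pin_right (a point): Middle of the tip of the plinth's pin on its +y side, 52 mm above its underside.
- pin_left (a point): Middle of the tip of the plinth's pin on its -y side, 52 mm above its underside.
- head: White plaster study head in flat planes, 143 mm tall, about 360 g, loose, on a foot 56 mm (x) by 66 mm (y) by 24 mm tall with a neck above it. It looks along -x (nose 44 mm before the origin, back of the head 37 mm behind it). Origin: centre of the foot's underside; z up. Two holes, 9 mm wide and 20 mm deep, open in the underside 22 mm either side of the middle along y.
- head_hole_right (a point): Mouth of the hole in the underside of the head's foot on its +y side: it belongs over pin_right.
- head_hole_left (a point): Mouth of the hole in the underside of the head's foot on its -y side: it belongs over pin_left.
- head_grip (a point): Middle of the head between its temples, 102 mm above the foot's underside. The temples are flat and parallel, 52 mm apart across the head's y, from 88 to 123 mm up and 14 mm to the front and back of this point: grip there from above.
- wheel_top (a point): Centre of the top face of the banding wheel: a flat metal disc 160 mm in diameter with ring grooves, 80 mm above the bench, on a fixed green foot 136 mm in diameter. The disc turns freely about its upright axis with a little friction.
- casting_box: White-board casting box with a plaster block setting inside, 260 mm along its x, 84 mm along its y (112 mm over the tie rods near its ends), 110 mm tall, about 3 kg, standing between the pieces and the banding wheel. Origin: centre of its underside. Leave it alone.
- tool_jar: Blue pot, 84 mm in diameter and 110 mm tall, with modelling tools standing up to 230 mm. Origin: centre of its underside. Leave it alone.
- adhesive: White plastic bottle with a yellow label and a red cap, 52 mm in diameter, 145 mm tall. Origin: centre of its underside. Leave it alone.
- mixing_bowl: Green mixing bowl, 124 mm across and 60 mm tall. Origin: centre of its underside. Leave it alone.

How it is judged:
On the way:
1. the plinth stands upright in the middle of the banding wheel, let go and at rest (horizontal distance between plinth and wheel_top below 0.015 m and z of plinth in the frame of wheel_top between -0.004 and 0.004 m and angle between plinth's own z axis and vertical below 0.06 rad and linear speed of plinth below 0.01 m/s and contact force between each of the arm, the fingers and plinth below 0.05 N), for 0.3 s.
At the end, for the whole second after the job is handed in: Gripper holds the head upright (0.1 rad) and still, each hole within 6 mm horizontally of its own pin and 3 to 18 mm above its tip, touching nothing but the fingers; the plinth stands untouched and upright on the wheel, its middle within 18 mm of the wheel's (15 mm when first set down) (horizontal distance between head_hole_right and pin_right below 0.006 m and horizontal distance between head_hole_left and pin_left below 0.006 m and z of head_hole_right in the frame of pin_right between 0.003 and 0.018 m and z of head_hole_left in the frame of pin_left between 0.003 and 0.018 m and angle between head's own z axis and vertical below 0.1 rad and linear speed of head below 0.015 m/s and angular speed of head below 0.1 rad/s and contact force between the fingers and head above 1 N and contact force between each of head, the arm, the fingers and plinth below 0.05 N and horizontal distance between plinth and wheel_top below 0.018 m and z of plinth in the frame of wheel_top between -0.004 and 0.004 m and angle between plinth's own z axis and vertical below 0.06 rad); the arm keeps its last pose, push and grip.
It fails at once if the plinth is dropped (height (world z) of plinth above 0.02 m and (z of plinth in the frame of wheel_top above 0.015 m or z of plinth in the frame of wheel_top below -0.015 m) and contact force between the fingers and plinth below 0.02 N).
It fails at once if the head is dropped (height (world z) of head above 0.02 m and contact force between the fingers and head below 0.02 N).
It fails at once if the head or the plinth knocks against the casting box (contact force between any of head, plinth and casting_box above 1 N).
It fails at once if the casting box is disturbed (distance of casting_box from where it was at the start of the episode above 0.01 m or angle between casting_box's own z axis and vertical above 0.1 rad).
It fails at once if the tool jar, the adhesive bottle or the mixing bowl is disturbed (distance of any of tool_jar, adhesive, mixing_bowl from where it was at the start of the episode above 0.02 m or angle between any of tool_jar, adhesive, mixing_bowl's own z axis and vertical above 0.3 rad).
It also fails if it takes over 72 s, if anything falls off the work surface, if the arm or the gripper's body presses on something with over 40 N, if the wrist force passes 120 N, or if a joint passes its speed limit or range.

## Robot

A 7-joint arm with a two-finger parallel gripper is mounted at the origin on the work surface. World frame = base frame: x ahead of the robot, y to its left, z up, the work surface at z = 0. Lengths are in m, angles in rad, forces in N, time in s.
With the tool pointing down it reaches from about 0.4 to 0.875 m from the base axis. Payload 19.3 kg.
Tool frame: the origin (TCP) lies at the very end of the fingers, on their centre line; the grasp point (between the pads) lies 19 mm behind it; z points along the fingers, y is the line along which they close (so a half turn about z gives the same grasp; the last joint's range is limited). The gripper opens to 85 mm and grips with 20 to 120 N. Pads are 22 mm wide; open, the fingers measure 114 mm over their backs; the gripper's body (76 mm by 85 mm) begins 54 mm behind the grasp point. The pads swing forward as they close: fully open they stand 13 mm farther back than shut.
Start: joints at [-1.419, 0.521, -0.036, 1.599, 0.021, 1.021, -0.113], TCP at [0.138, 0.61, 0.197] pointing down, gripper open.
Joint ranges: [-2.91, 2.91], [-0.3, 2.13], [-1.5, 1.42], [0.17, 2.43], [-1.26, 4.41], [0.16, 1.93], [-2.52, 2.52]. Speed limits (rad/s): [1.89, 1.89, 2.39, 2.39, 3.01, 3.01, 3.01].

## Interface

Orientations are given as [roll, pitch, yaw] about the fixed x, y, z axes, in that order (R = Rz(yaw) Ry(pitch) Rx(roll)).
In Python, from workcell import observe, grab_frame, job_done gives the robot as it stands.
- The arm moves only by the tool move_arm, never from a script. Its argument "plan" is a list that holds one entry, the list of rows, each a list of 7 numbers: the shift along the tool's x, y, z each as a share of 0.02 m, from -1 to 1, then the turn, a rotation vector about the tool's x, y, z each as a share of 6 degrees, from -1 to 1, then the opening, from -1 (shut) to 1 (fully open). A call has exactly 10 rows; each row shifts and turns the commanded pose from where the row before left it, along the tool's axes as they then stand; what a row does not reach is not made up. A row lasts 1/10 s, in which the tool goes at most 50 mm and 8.59 degrees, less where a joint would pass 70% of its speed; a pose out of reach is approached as far as the arm can. A call with a number of a shift or a turn outside -1 to 1 is refused whole. A call with a gripper value outside its range is refused whole. The fingers move at their own pace and stop on an object; "grip_force" is the grip in N (left out, the last holds). Time passes only in rows, so rows that do not move let the fingers close, or fill a call up. It gives the time, the measured TCP pose, the force, the opening and the grip force at its end, in the units of the state.
- observe(): the state, without advancing time (a new reading comes with each control period).
- grab_frame(name): name is "scene" or "top"; returns a dict with "color" (384x512x3 uint8, red, green, blue), "intrinsics" (3x3 intrinsics, pixels), "position" and "orientation" of the camera in the world. Camera axes: x right, y down, z forward; pixel columns grow to the right and rows downward; lengths in m; the calibration is good to about 2 mm. A picture is of the moment at which its call begins. There is no depth.
- job_done(): hands the job in; it is judged then, once.
The state is a dict: "clock": time; "qpos": joint angles; "qd": joint speeds; "joint_efforts": joint torques, N m; "position": TCP position; "tool_rot": TCP orientation; "force": force on the tool from outside, world axes, zero at the start; "moment": the same for the moment, N m; "grip_width": finger opening in m; "finger_force": force on a finger pad.
Only numpy, scipy, OpenCV 4.12 (cv2) and the standard library are available. Lean on these libraries where they do the work, as an engineer would, in place of code of your own. Each camera call takes 0.05 s, during which the arm holds its last target. There are 200 camera calls.

## Working session

There is one attempt and no reset: what is moved stays moved. The work goes in short steps, Python scripts to look and compute and a tool call to move; the robot and the scene stay as the last step left them, time stands still between calls to the robot, and variables do not carry over. Pictures are saved under pics/ and viewed, at most 10 in all, crops included, and the job is handed in when it is done.

Besides the shell and the picture viewer there is one more tool, called in YAML: its name, and indented under it one key for each argument. move_arm: Moves the arm, as the interface text tells. Shift numbers are shares of 0.02 m and turn numbers shares of 6 degrees, none past 1 either way. Its arguments: {"type":"object","properties":{"plan":{"type":"array"},"grip_force":{"type":"number"}},"required":["plan"]}

```bash
mkdir -p pics; ls; python3 - <<'E'
from workcell import observe, grab_frame
import cv2
for n in ("scene","top"):
    f=grab_frame(n); cv2.imwrite(f"pics/{n}0.png",cv2.resize(f["color"][:,:,::-1],(800,600),interpolation=cv2.INTER_CUBIC))
    print(n,f["intrinsics"],f["position"],f["orientation"])
s=observe();print(s)
E
```

```text
pics
scene [[468.1549342    0.         254.59100471]
 [  0.         468.1549342  190.51443777]
 [  0.           0.           1.        ]] [1.1865334  0.62816208 0.92418105] [-2.2886346  -0.0174618   2.38352728]
top [[434.52002899   0.         256.94225569]
 [  0.         434.52002899 190.92490817]
 [  0.           0.           1.        ]] [ 0.29147217 -0.02516687  1.40460088] [-2.94784598 -0.00493676 -1.58547145]
{'clock': 0.1, 'qpos': array([-1.41921736,  0.52198144, -0.03634902,  1.59993053,  0.02118436,
        1.02111431, -0.11279143]), 'qd': array([ 8.02240669e-04, -1.75671657e-03, -5.27531169e-04, -1.97416725e-03,
       -1.37520874e-05, -8.23657332e-04,  2.27333874e-04]), 'joint_efforts': array([ 2.48689801e-03, -9.28487849e+01,  1.98344260e+00, -3.70544744e+01,
        1.81524799e-02,  5.39784043e-03,  6.35587480e-05]), 'position': array([0.13742227, 0.609359  , 0.19617355]), 'tool_rot': array([-3.14054432e+00,  4.94669154e-05,  2.91982148e+00]), 'force': array([-0.1435006 , -0.45325211, -0.38619652]), 'moment': array([-0.02692726,  0.04714588, -0.01381623]), 'finger_force': 0.0, 'grip_width': 0.08536859980749352}
```

View pics/scene0.png

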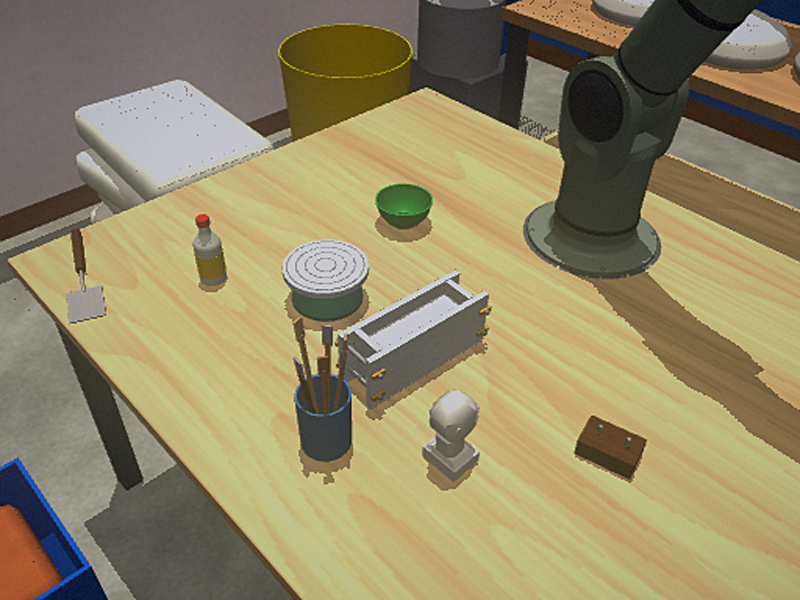

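View pics/top0.png

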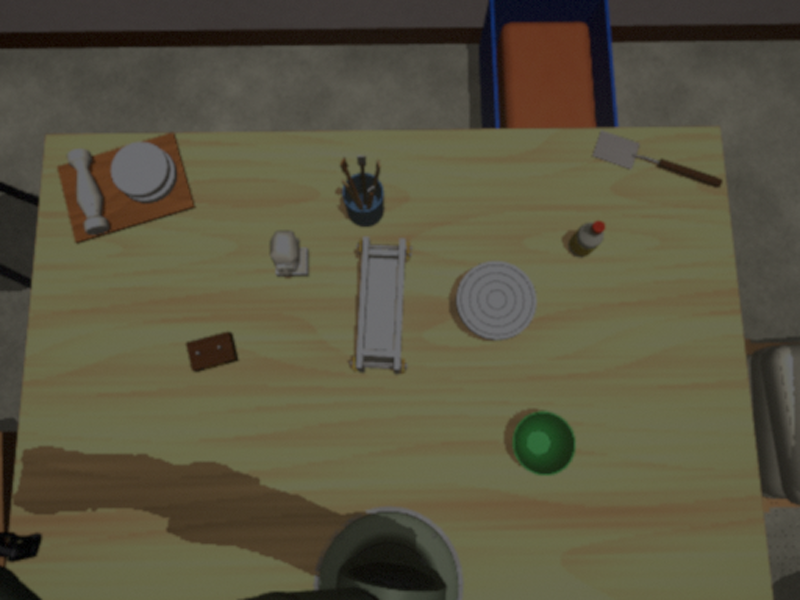

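The scene view shows the head at about (450,435) and the plinth at about (610,445). The wheel is at (325,268), beyond the casting box at (420,335). In the top view they sit at head (288,255), plinth (212,351), wheel (496,300) and box (381,305). Next I'll enlarge the pieces.

```bash
python3 - <<'E'
from workcell import grab_frame
import cv2, numpy as np
def crop(im,x,y,w,h,s): 
    c=cv2.resize(im[y:y+h,x:x+w],None,fx=s,fy=s,interpolation=cv2.INTER_CUBIC)
    for i in range(0,w,10):
        cv2.line(c,(i*s,0),(i*s,6),(0,0,255),1); cv2.putText(c,str(x+i),(i*s,16),0,.35,(0,0,255),1)
    for j in range(0,h,10):
        cv2.line(c,(0,j*s),(6,j*s),(0,0,255),1); cv2.putText(c,str(y+j),(8,j*s+4),0,.35,(0,0,255),1)
    return c
s=grab_frame("scene")["color"][:,:,::-1].copy(); t=grab_frame("top")["color"][:,:,::-1].copy()
cv2.imwrite("pics/s0.png",s);cv2.imwrite("pics/t0.png",t)
t=np.clip(t*1.6,0,255).astype(np.uint8)
cv2.imwrite("pics/c1.png",np.hstack([crop(s,265,245,50,75,8),crop(s,365,255,50,75,8)]))
cv2.imwrite("pics/c2.png",np.hstack([crop(t,165,140,40,50,10),crop(t,115,205,40,50,10)]))
E
```

```text
(no output)
```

View pics/c1.png

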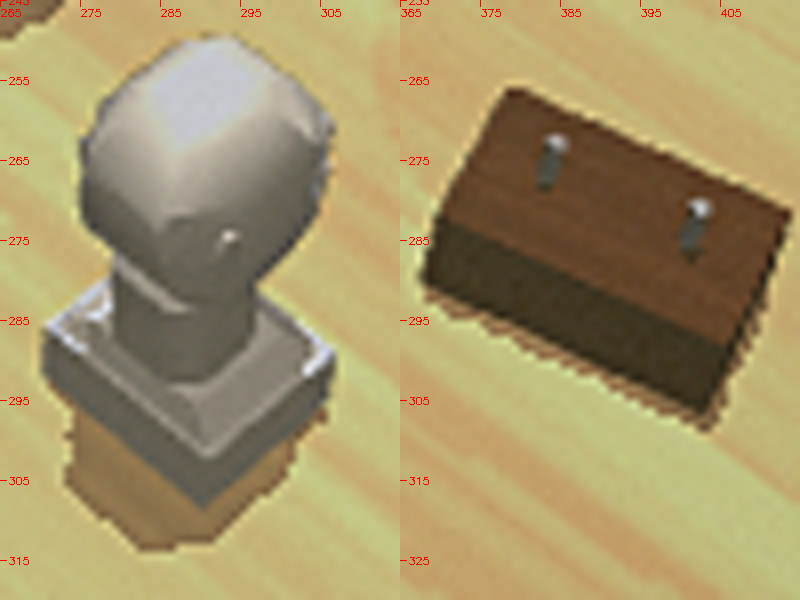

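View pics/c2.png

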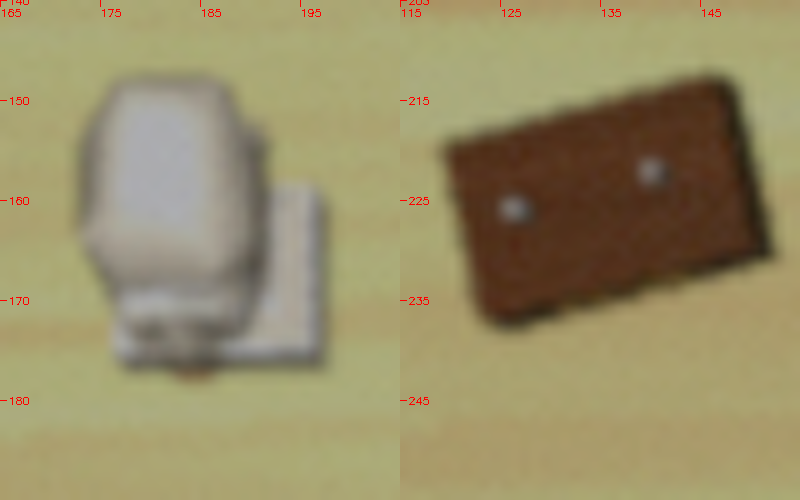

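Crops:
- **Head, scene:** the foot's top corners are at (271,286), (291,302) and (306,290). The bottom corner is at (290.5,308).
- **Head, top:** the foot corners are at (177,176), (197,176) and (197,158). The nose and chin steps face image-down, which is world -x.
- **Pin tips:** scene (384.2,272.3) and (402.1,280.6); top (139.7,221.6) and (126,225.2).
- **Brass plate:** the plinth's camera-facing long side has no plate, so the plate is on the -x side.

```bash
cat > geo.py <<'E'
import numpy as np, cv2
from scipy.spatial.transform import Rotation as R
from scipy.optimize import least_squares
C={'s':(468.155,254.591,190.514,[1.1865334,0.62816208,0.92418105],[-2.2886346,-0.0174618,2.38352728]),
   't':(434.52,256.942,190.925,[0.29147217,-0.02516687,1.40460088],[-2.94784598,-0.00493676,-1.58547145])}
def proj(c,P):
    f,cx,cy,p,o=C[c]; q=R.from_euler('xyz',o).inv().apply(np.atleast_2d(P)-p)
    return q[:,:2]/q[:,2:]*f+[cx,cy]
def tri(a,b):
    r=least_squares(lambda X:np.r_[proj('s',X)[0]-a,proj('t',X)[0]-b],[.5,.2,.05]); return r.x,np.abs(r.fun).max()
def fitpose(obs,x0,z=0.):  # obs: (cam, local pt, pixel)
    def w(v,l): return R.from_euler('z',v[2]).apply(l)+[v[0],v[1],z]
    r=least_squares(lambda v:np.concatenate([proj(c,w(v,l))[0]-px for c,l,px in obs]),x0)
    return r.x,r.fun.reshape(-1,2)
E
python3 - <<'E'
from geo import *
np.set_printoptions(precision=4,suppress=True)
S=lambda X,Y,x0,y0,s:(x0+(X+.5)/s-.5,y0+(Y+.5)/s-.5)
sp=lambda X,Y:S(X-400,Y,365,255,8); tp=lambda X,Y:S(X-400,Y,115,205,10)
sh=lambda X,Y:S(X,Y,265,245,8); th=lambda X,Y:S(X,Y,165,140,10)
pA=tri(sp(557,142),tp(651,171)); pB=tri(sp(700,208),tp(514,207)); print('pins R-side(-y),L(+y)',pA,pB)
m=(pA[0]+pB[0])/2; d=pB[0]-pA[0]; print('mid',m,'yaw',np.arctan2(-d[0],d[1]),np.linalg.norm(d))
obs=[('s',[0,-.022,.052],sp(557,142)),('t',[0,-.022,.052],tp(651,171)),('s',[0,.022,.052],sp(700,208)),('t',[0,.022,.052],tp(514,207)),
('s',[.03,-.045,.034],sp(437,217)),('s',[.03,.045,.034],sp(725,347)),('s',[-.03,.045,.034],sp(792,212)),('s',[-.03,-.045,.034],sp(512,88)),('s',[.03,-.045,0],sp(425,282)),('s',[.03,.045,0],sp(710,415)),
('t',[.03,.045,.034],tp(446,147)),('t',[.03,-.045,.034],tp(725,76)),('t',[-.03,.045,.034],tp(488,322))]
v,f=fitpose(obs,[.4,.4,0]);print('plinth',v);print(f)
print('head corner tri', tri(sh(208,455),th(0,0)) if 0 else '')
X=.028;Y=.033
obs=[('s',[X,-Y,.024],sh(47,328)),('s',[X,Y,.024],sh(208,457)),('s',[-X,Y,.024],sh(332,355)),('s',[X,-Y,0],sh(45,374)),('s',[X,Y,0],sh(204,507)),('s',[-X,Y,0],sh(328,402)),
('t',[-X,-Y,.024],th(323,362)),('t',[X,-Y,.024],th(318,184)),('t',[-X,Y,.024],th(116,362))]
v,f=fitpose(obs,[.5,.3,0]);print('head',v);print(f)
for nm,c,(x,y,w,h) in (('s0','s',(175,148,65,45)),('t0','t',(288,164,60,58))):
    im=cv2.imread(f'pics/{nm}.png'); hsv=cv2.cvtColor(im,cv2.COLOR_BGR2HSV); k=((hsv[...,1]<70)).astype(np.uint8)*255
    k2=np.zeros_like(k);k2[y:y+h,x:x+w]=k[y:y+h,x:x+w]
    cn=max(cv2.findContours(k2,0,1)[0],key=cv2.contourArea); print(nm,cv2.boundingRect(cn),cv2.fitEllipse(cv2.convexHull(cn)))
t=cv2.imread('pics/t0.png')
f,cx,cy,p,o=C['t']
def pl(u,v,z):
    d=R.from_euler('xyz',o).apply([(u-cx)/f,(v-cy)/f,1]); return p+d*(z-p[2])/d[2]
for u,v in ((362,240),(404,240),(358,370),(401,370)): print('box',pl(u*.64,v*.64,.11))
print('jar',pl(364*.64,200*.64,.11),'bottle cap',pl(598*.64,227*.64,.145))
E
```

```text
pins R-side(-y),L(+y) (array([0.4634, 0.3338, 0.0506]), np.float64(0.4092614498621856)) (array([0.4526, 0.3764, 0.0501]), np.float64(0.4716462686633207))
mid [0.458  0.3551 0.0503] yaw 0.24634599927708786 0.04395386267565238
plinth [0.4579 0.3552 0.2543]
[[-0.2086 -0.3538]
 [-0.5766  0.1637]
 [-0.1168 -0.5676]
 [-0.691   0.2858]
 [-0.382  -0.6701]
 [ 0.4363  0.0624]
 [ 0.1459 -0.6264]
 [-0.6824 -1.005 ]
 [-1.3737 -0.0279]
 [-1.0071  0.2638]
 [-1.336  -0.2428]
 [-1.4527 -0.5978]
 [-1.5905  0.5445]]
head corner tri 
head [0.6454 0.1955 0.0157]
[[-0.4132 -0.5244]
 [ 0.0006  0.1787]
 [ 0.4588 -0.7409]
 [-0.553  -0.0971]
 [-0.1981  0.061 ]
 [ 0.0544 -0.4549]
 [-0.9181 -0.7807]
 [-0.4758  0.413 ]
 [-0.5    -0.2038]]
s0 (180, 153, 56, 40) ((208.65286254882812, 175.80252075195312), (47.363136291503906, 57.7267951965332), 92.92438507080078)
t0 (292, 166, 54, 52) ((318.591552734375, 190.86424255371094), (51.39426803588867, 55.47768783569336), 65.38155364990234)
box [0.6639 0.041  0.11  ]
box [ 0.6628 -0.042   0.11  ]
box [0.4075 0.0495 0.11  ]
box [ 0.4063 -0.0323  0.11  ]
jar [0.7467 0.0367 0.11  ] bottle cap [ 0.6738 -0.417   0.145 ]
```

```bash
python3 - <<'E'
import cv2, numpy as np
from geo import *
s=cv2.imread('pics/s0.png');t=cv2.imread('pics/t0.png');t=np.clip(t*1.6,0,255).astype(np.uint8)
def crop(im,x,y,w,h,k): 
    c=cv2.resize(im[y:y+h,x:x+w],None,fx=k,fy=k,interpolation=cv2.INTER_CUBIC)
    for i in range(0,w,10): cv2.putText(c,str(x+i),(i*k,10),0,.35,(0,0,255),1)
    for j in range(0,h,10): cv2.putText(c,str(y+j),(0,j*k+4),0,.35,(0,0,255),1)
    return c
cv2.imwrite('pics/w.png',np.hstack([crop(s,175,145,66,66,6),crop(t,284,160,66,66,6)]))
E
```

```text
(no output)
```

View pics/w.png

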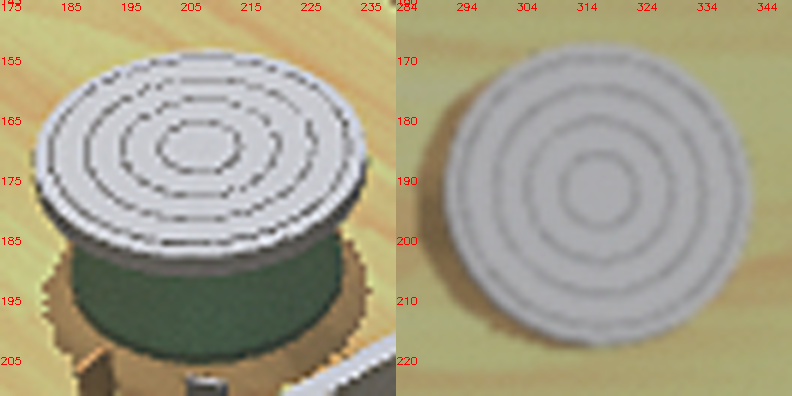

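The wheel's inner ring is centred at about (207.9,169.1) in scene and (317.3,191.2) in top.

```bash
python3 - <<'E'
from geo import *
np.set_printoptions(precision=4,suppress=True)
print('wheel',tri((207.9,169.1),(317.3,191.2)))
from workcell import observe
s=observe(); T=R.from_euler('xyz',s['tool_rot']).as_matrix(); print(T)
E
```

```text
wheel (array([ 0.5471, -0.2224,  0.0808]), np.float64(0.2090554181753248))
[[-0.9755  0.22   -0.0002]
 [ 0.22    0.9755 -0.0007]
 [ 0.     -0.0007 -1.    ]]
```

move_arm:
  plan:
    - [[0,0,0,0,0,1,1],[0,0,0,0,0,1,1],[0,0,0,0,0,1,1],[0,0,0,0,0,1,1],[0,0,0,0,0,1,1],[0,0,0,0,0,1,1],[0,0,0,0,0,1,1],[0,0,0,0,0,1,1],[0,0,0,0,0,1,1],[0,0,0,0,0,0.46,1]]

```text
clock: 1.2
position: [0.1374, 0.6096, 0.1965]
tool_rot: [-3.141, 0.0, 1.925]
force: [-1.0, 0.4, -0.6]
grip_width: 0.0853
finger_force: 0.0
```

```bash
cat > go.py <<'E'
import sys; from geo import *; from workcell import observe
# usage: go.py x y z yaw : remaining shift in row units (tool axes) and turn units
s=observe(); t=np.array(list(map(float,sys.argv[1:5])))
Rt=R.from_euler('xyz',s['tool_rot']); Rg=R.from_euler('xyz',[np.pi,0,t[3]])
np.set_printoptions(precision=3,suppress=True)
print('clock',round(s['clock'],2),'pos',s['position'],'rpy',s['tool_rot'],'q',s['qpos'],'F',s['force'],'w',s['grip_width'])
print('shift units now',Rt.inv().apply(t[:3]-s['position'])/.02,'after turn',Rg.inv().apply(t[:3]-s['position'])/.02,'turn units',np.degrees((Rt.inv()*Rg).as_rotvec())/6)
E
python3 go.py .458 .355 .12 1.825
```

```text
clock 1.2 pos [0.137 0.61  0.197] rpy [-3.141  0.     1.925] q [-1.583  0.531  0.208  1.609 -0.123  1.015 -0.984] F [-1.023  0.435 -0.584] w 0.08528927075396271
shift units now [-17.5    10.62    3.831] after turn [-16.353  12.315   3.827] turn units [-0.001  0.003  0.955]
```

move_arm:
  plan:
    - [[0,0,0,0,0,0.95,1],[-0.86,0.65,0.2,0,0,0,1],[-0.86,0.65,0.2,0,0,0,1],[-0.86,0.65,0.2,0,0,0,1],[-0.86,0.65,0.2,0,0,0,1],[-0.86,0.65,0.2,0,0,0,1],[-0.86,0.65,0.2,0,0,0,1],[-0.86,0.65,0.2,0,0,0,1],[-0.86,0.65,0.2,0,0,0,1],[-0.86,0.65,0.2,0,0,0,1]]

```text
clock: 2.2
position: [0.2908, 0.4894, 0.1605]
tool_rot: [-3.141, 0.0, 1.83]
force: [-0.2, 0.2, 0.2]
grip_width: 0.0852
finger_force: 0.0
```

move_arm:
  plan:
    - [[-0.86,0.65,0.2,0,0,0,1],[-0.86,0.65,0.2,0,0,0,1],[-0.86,0.65,0.2,0,0,0,1],[-0.86,0.65,0.2,0,0,0,1],[-0.86,0.65,0.2,0,0,0,1],[-0.86,0.65,0.2,0,0,0,1],[-0.86,0.65,0.2,0,0,0,1],[-0.86,0.65,0.2,0,0,0,1],[-0.86,0.65,0.2,0,0,0,1],[-0.86,0.65,0.2,0,0,0,1]]

```text
clock: 3.2
position: [0.4605, 0.3564, 0.1204]
tool_rot: [-3.141, 0.0, 1.83]
force: [-0.7, 0.9, 0.4]
grip_width: 0.0853
finger_force: 0.0
```

```bash
python3 go.py .458 .355 .12 1.825; python3 - <<'E'
from workcell import grab_frame
import cv2, numpy as np
s=grab_frame("scene")["color"][:,:,::-1]; t=grab_frame("top")["color"][:,:,::-1]
t=np.clip(t*1.6,0,255).astype(np.uint8)
k=lambda im,x,y:cv2.resize(im[y:y+100,x:x+100],(400,400),interpolation=cv2.INTER_CUBIC)
cv2.imwrite('pics/a.png',np.hstack([k(s,340,210),k(t,85,170)]))
E
```

```text
clock 3.2 pos [0.461 0.356 0.12 ] rpy [-3.141  0.     1.83 ] q [-0.93   0.56   0.241  1.796 -0.176  0.807 -0.343] F [-0.685  0.943  0.365] w 0.08526671580740586
shift units now [-0.034 -0.139  0.021] after turn [-0.035 -0.139  0.021] turn units [-0.001  0.001  0.045]
```

View pics/a.png

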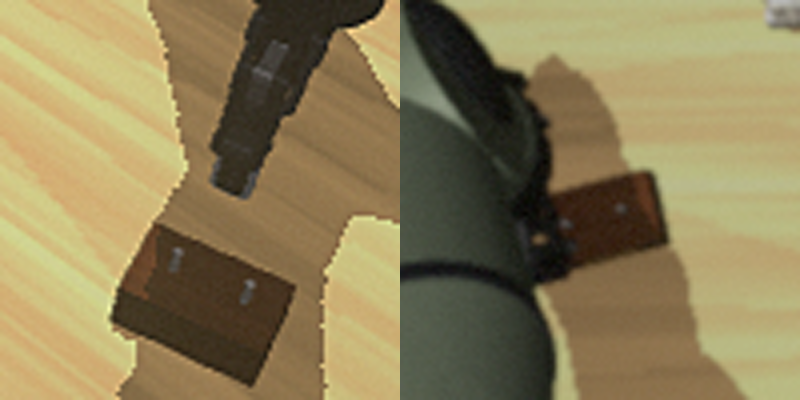

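The gripper hangs over the plinth with its jaws across the 60 mm depth; pins are seen in scene at about (384,275) and (402,282). Nothing is in the way, so I'll descend.

move_arm:
  plan:
    - [[-0.03,-0.14,0.5,0,0,0.05,1],[0,0,0.8,0,0,0,1],[0,0,0.8,0,0,0,1],[0,0,0.8,0,0,0,1],[0,0,0.8,0,0,0,1],[0,0,0.8,0,0,0,1],[0,0,0.7,0,0,0,1],[0,0,0.4,0,0,0,1],[0,0,0.2,0,0,0,1],[0,0,0,0,0,0,1]]

```text
clock: 4.3
position: [0.4572, 0.3557, 0.0044]
tool_rot: [-3.141, 0.0, 1.824]
force: [0.8, 0.3, 0.0]
grip_width: 0.0853
finger_force: 0.0
```

move_arm:
  plan:
    - [[0,0,0,0,0,0,-1],[0,0,0,0,0,0,-1],[0,0,0,0,0,0,-1],[0,0,0,0,0,0,-1],[0,0,0,0,0,0,-1],[0,0,0,0,0,0,-1],[0,0,0,0,0,0,-1],[0,0,0,0,0,0,-1],[0,0,0,0,0,0,-1],[0,0,0,0,0,0,-1]]
  grip_force: 50

```text
clock: 5.3
position: [0.4574, 0.3557, 0.0047]
tool_rot: [-3.142, 0.0, 1.824]
force: [0.6, -0.6, -0.0]
grip_width: 0.0002
finger_force: 0.0
```

The fingers shut on nothing, so I'll look.

```bash
python3 - <<'E'
from workcell import grab_frame, observe
import cv2, numpy as np
s=grab_frame("scene")["color"][:,:,::-1]; t=grab_frame("top")["color"][:,:,::-1]
t=np.clip(t*1.6,0,255).astype(np.uint8)
k=lambda im,x,y:cv2.resize(im[y:y+100,x:x+100],(400,400),interpolation=cv2.INTER_CUBIC)
cv2.imwrite('pics/b.png',np.hstack([k(s,340,230),k(t,85,170)]))
o=observe();print(o['clock'],o['position'],o['grip_width'],o['finger_force'],o['qpos'])
from geo import *
print(proj('s',[.4574,.3557,.0047]),proj('s',[.458,.355,.034]))
E
```

```text
5.4 [0.45737977 0.35568825 0.00469097] -0.0001076709304698321 0.0 [-0.89089598  0.72837619  0.1832959   1.85793181 -0.22488989  0.57526445
 -0.31020841]
[[389.04487186 288.29194487]] [[391.18892069 280.6869625 ]]
```

View pics/b.png

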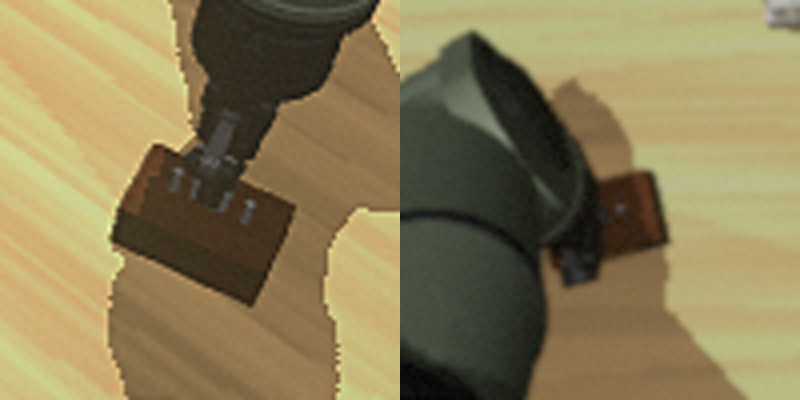

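```bash
python3 - <<'E'
from geo import *
np.set_printoptions(precision=4,suppress=True)
def ray(c,u,v,z):
    f,cx,cy,p,o=C[c]; d=R.from_euler('xyz',o).apply([(u-cx)/f,(v-cy)/f,1]); return p+d*(z-p[2])/d[2]
a=np.array([.968,.25,0])
for z in (.12,.133,.15,.16): print('open near finger z',z,proj('s',np.array([.4605,.3564,z])+.05*a))
print('obs 398.7,257.5')
for z in (.005,.02,.035,.05): print('closed tip',z,proj('s',[.4574,.3557,z]),proj('t',[.4574,.3557,z]))
print('obs s 391,281')
for z in (.035,.08,.1,.13): print('top blob',z,ray('t',130,240,z))
E
python3 - <<'E'
# joint-based check: does move readout change with the table contact?
from workcell import observe
o=observe(); print(o['force'],o['moment'],o['joint_efforts'])
E
```

```text
open near finger z 0.12 [[391.4648 272.4788]]
open near finger z 0.133 [[392.7204 268.6597]]
open near finger z 0.15 [[394.3945 263.5675]]
open near finger z 0.16 [[395.3968 260.5189]]
obs 398.7,257.5
closed tip 0.005 [[389.0704 288.2158]] [[136.0537 225.5606]]
closed tip 0.02 [[390.3584 284.3721]] [[134.7946 225.0236]]
closed tip 0.035 [[391.6692 280.4605]] [[133.5086 224.4752]]
closed tip 0.05 [[393.0034 276.4791]] [[132.1946 223.9149]]
obs s 391,281
top blob 0.035 [0.4086 0.3647 0.035 ]
top blob 0.08 [0.4048 0.3519 0.08  ]
top blob 0.1 [0.4031 0.3462 0.1   ]
top blob 0.13 [0.4005 0.3377 0.13  ]
[-0.64574399  0.4083229  -0.06149333] [-0.02239122 -0.03562865 -0.01643421] [ 2.92885983e-03 -9.57836723e+01  8.68883640e+00 -2.30232221e+01
  1.19288662e-02  1.89778882e-03 -3.35836387e-05]
```

The shut tips appear at scene (391,281), which is level with the plinth's top. That means they are about 30 mm higher than the reported TCP. The plinth hasn't moved: its pins are still at (384,275) and (402,282). I'll rise clear and measure where the fingertips really are.

move_arm:
  plan:
    - [[0,0,-0.3,0,0,0,-1],[0,0,-0.5,0,0,0,-1],[0,0,-0.8,0,0,0,-1],[0,0,-0.8,0,0,0,-1],[0,0,-0.8,0,0,0,-1],[0,0,-0.8,0,0,0,-1],[0,0,-0.8,0,0,0,-1],[0,0,0,0,0,0,-1],[0,0,0,0,0,0,-1],[0,0,0,0,0,0,-1]]

```text
clock: 6.4
position: [0.4571, 0.3555, 0.1004]
tool_rot: [-3.141, 0.0, 1.824]
force: [0.4, 0.5, -0.1]
grip_width: -0.0002
finger_force: 0.0
```

```bash
python3 - <<'E'
from workcell import grab_frame, observe
import cv2, numpy as np
s=grab_frame("scene")["color"][:,:,::-1].copy(); t=grab_frame("top")["color"][:,:,::-1].copy()
cv2.imwrite('pics/s1.png',s);cv2.imwrite('pics/t1.png',t)
t=np.clip(t*2.2,0,255).astype(np.uint8);s=np.clip(s*1.8,0,255).astype(np.uint8)
def k(im,x,y):
    c=cv2.resize(im[y:y+75,x:x+50],(400,600),interpolation=cv2.INTER_CUBIC)
    for i in range(0,50,10): cv2.putText(c,str(x+i),(i*8,10),0,.35,(0,0,255),1)
    for i in range(0,75,10): cv2.putText(c,str(y+i),(0,i*8+4),0,.35,(0,0,255),1)
    return c
cv2.imwrite('pics/d.png',np.hstack([k(s,370,230),k(t,105,190)]))
print(observe()['position'],observe()['force'])
from geo import *
print(proj('s',observe()['position']),proj('t',observe()['position']))
E
```

```text
[0.45707602 0.35541769 0.10014675] [ 0.09108973 -1.04675221  0.27101985]
[[397.61677636 262.49272609]] [[127.67678814 222.05580775]]
```

View pics/d.png

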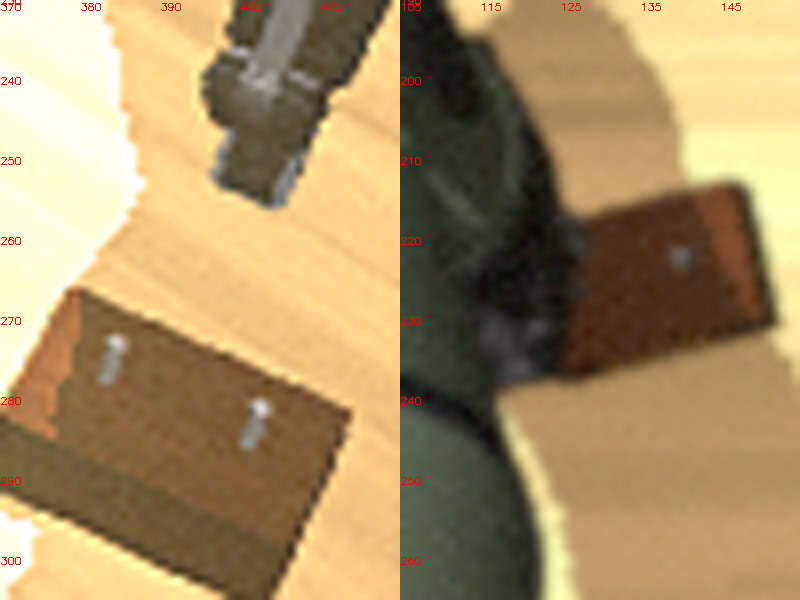

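The shut tip is at scene (400.6,254.4) where the reported TCP projects to (397.6,262.5). This fits a pure height error of about +28 to 30 mm, with no sideways shift. I'll open and descend accordingly.

move_arm:
  plan:
    - [[0,0,0,0,0,0,1],[0,0,0,0,0,0,1],[0,0,0,0,0,0,1],[0,0,0,0,0,0,1],[0,0,0,0,0,0,1],[0,0,0.5,0,0,0,1],[0,0,0.8,0,0,0,1],[0,0,0.8,0,0,0,1],[0,0,0.8,0,0,0,1],[0,0,0.8,0,0,0,1]]

```text
clock: 7.5
position: [0.4571, 0.3555, 0.0254]
tool_rot: [-3.141, 0.0, 1.824]
force: [0.6, 0.2, 0.4]
grip_width: 0.0856
finger_force: 0.0
```

move_arm:
  plan:
    - [[0,0,0.5,0,0,0,1],[0,0,0.5,0,0,0,1],[0,0,0.4,0,0,0,1],[0,0,0.3,0,0,0,1],[0,0,0.3,0,0,0,1],[0,0,0.3,0,0,0,1],[0,0,0.2,0,0,0,1],[0,0,0.1,0,0,0,1],[0,0,0,0,0,0,1],[0,0,0,0,0,0,1]]

```text
clock: 8.5
position: [0.4575, 0.3558, -0.0251]
tool_rot: [3.141, -0.0, 1.824]
force: [-0.1, -0.1, 0.4]
grip_width: 0.0854
finger_force: 0.0
```

move_arm:
  plan:
    - [[0,0,0,0,0,0,-1],[0,0,0,0,0,0,-1],[0,0,0,0,0,0,-1],[0,0,0,0,0,0,-1],[0,0,0,0,0,0,-1],[0,0,0,0,0,0,-1],[0,0,0,0,0,0,-1],[0,0,0,0,0,0,-1],[0,0,0,0,0,0,-1],[0,0,0,0,0,0,-1]]
  grip_force: 50

```text
clock: 9.5
position: [0.4575, 0.3558, -0.0249]
tool_rot: [3.141, -0.0, 1.824]
force: [-2.2, -1.0, 6.5]
grip_width: 0.0588
finger_force: 54.0
```

```bash
python3 go.py .4575 .3558 .19 1.571
```

```text
clock 9.5 pos [ 0.457  0.356 -0.025] rpy [ 3.141 -0.     1.824] q [-0.879  0.777  0.167  1.862 -0.236  0.521 -0.3  ] F [-2.208 -0.955  6.54 ] w 0.05878720355920411
shift units now [  0.003   0.004 -10.743] after turn [  0.001   0.001 -10.743] turn units [ 0.003 -0.003  2.419]
```

The plinth is held (width 58.8 mm, 54 N). Now I'll lift, turning its yaw to about 0 on the way.

move_arm:
  plan:
    - [[0,0,-0.3,0,0,0,-1],[0,0,-0.7,0,0,0,-1],[0,0,-1,0,0,0,-1],[0,0,-1,0,0,0,-1],[0,0,-1,0,0,0,-1],[0,0,-1,0,0,0.5,-1],[0,0,-1,0,0,0.7,-1],[0,0,-1,0,0,0.7,-1],[0,0,-1,0,0,0.5,-1],[0,0,-0.7,0,0,0,-1]]

```text
clock: 10.5
position: [0.4575, 0.3559, 0.1509]
tool_rot: [3.141, -0.001, 1.572]
force: [0.1, -0.6, -2.9]
grip_width: 0.0585
finger_force: 54.3
```

```bash
python3 go.py .547 -.222 .17 1.571
```

```text
clock 10.5 pos [0.458 0.356 0.151] rpy [ 3.141 -0.001  1.572] q [-1.     0.525  0.335  1.784 -0.218  0.868 -0.563] F [ 0.089 -0.565 -2.877] w 0.05853494762307481
shift units now [-28.899   4.437  -0.983] after turn [-28.896   4.468  -0.953] turn units [ 0.01  -0.011  0.01 ]
```

move_arm:
  plan:
    - [[-0.5,0.15,-0.1,0,0,0,-1],[-1,0.15,-0.1,0,0,0,-1],[-1,0.15,-0.1,0,0,0,-1],[-1,0.15,-0.1,0,0,0,-1],[-1,0.15,-0.1,0,0,0,-1],[-1,0.15,-0.1,0,0,0,-1],[-1,0.15,-0.1,0,0,0,-1],[-1,0.15,-0.1,0,0,0,-1],[-1,0.15,-0.1,0,0,0,-1],[-1,0.15,-0.1,0,0,0,-1]]

```text
clock: 11.5
position: [0.4872, 0.1627, 0.168]
tool_rot: [-3.14, 0.001, 1.573]
force: [-0.1, -0.2, -1.6]
grip_width: 0.0592
finger_force: 54.4
```

move_arm:
  plan:
    - [[-1,0.15,0,0,0,0,-1],[-1,0.15,0,0,0,0,-1],[-1,0.15,0,0,0,0,-1],[-1,0.15,0,0,0,0,-1],[-1,0.15,0,0,0,0,-1],[-1,0.15,0,0,0,0,-1],[-1,0.15,0,0,0,0,-1],[-1,0.15,0,0,0,0,-1],[-1,0.15,0,0,0,0,-1],[-1,0.15,0,0,0,0,-1]]

```text
clock: 12.5
position: [0.5169, -0.0368, 0.1679]
tool_rot: [-3.14, 0.0, 1.573]
force: [0.5, -0.1, -1.5]
grip_width: 0.0588
finger_force: 54.4
```

move_arm:
  plan:
    - [[-1,0.15,0,0,0,0,-1],[-1,0.15,0,0,0,0,-1],[-1,0.15,0,0,0,0,-1],[-1,0.15,0,0,0,0,-1],[-1,0.15,0,0,0,0,-1],[-1,0.15,0,0,0,0,-1],[-1,0.15,0,0,0,0,-1],[-0.8,0.15,0,0,0,0,-1],[-0.5,0.15,0,0,0,0,-1],[0,0,0,0,0,0,-1]]

```text
clock: 13.5
position: [0.5451, -0.2018, 0.1684]
tool_rot: [-3.141, 0.0, 1.571]
force: [-0.1, -0.8, -2.1]
grip_width: 0.0589
finger_force: 54.4
```

```bash
python3 go.py .547 -.222 .075 1.571; python3 - <<'E'
from workcell import grab_frame, observe
import cv2, numpy as np
s=grab_frame("scene")["color"][:,:,::-1].copy(); t=grab_frame("top")["color"][:,:,::-1].copy()
cv2.imwrite('pics/s2.png',s);cv2.imwrite('pics/t2.png',t)
t=np.clip(t*2,0,255).astype(np.uint8);s=np.clip(s*1.5,0,255).astype(np.uint8)
def k(im,x,y):
    c=cv2.resize(im[y:y+100,x:x+66],(396,600),interpolation=cv2.INTER_CUBIC)
    for i in range(0,66,10): cv2.putText(c,str(x+i),(i*6,10),0,.35,(0,0,255),1)
    for i in range(0,100,10): cv2.putText(c,str(y+i),(0,i*6+4),0,.35,(0,0,255),1)
    return c
cv2.imwrite('pics/e.png',np.hstack([k(s,180,110),k(t,290,140)]))
E
```

```text
clock 13.5 pos [ 0.545 -0.202  0.168] rpy [-3.141  0.     1.571] q [-0.034  0.517  0.409  1.764 -0.25   0.913  0.482] F [-0.109 -0.801 -2.058] w 0.05885963426690319
shift units now [-1.009  0.095  4.668] after turn [-1.011  0.093  4.668] turn units [-0.005  0.004  0.003]
```

move_arm:
  plan:
    - [[-0.5,0.05,0.3,0,0,0,-1],[-0.5,0.05,0.7,0,0,0,-1],[0,0,0.7,0,0,0,-1],[0,0,0.7,0,0,0,-1],[0,0,0.7,0,0,0,-1],[0,0,0.7,0,0,0,-1],[0,0,0.7,0,0,0,-1],[0,0,0.5,0,0,0,-1],[0,0,0.2,0,0,0,-1],[0,0,0,0,0,0,-1]]

```text
clock: 14.6
position: [0.5475, -0.2201, 0.0643]
tool_rot: [-3.141, -0.0, 1.573]
force: [-0.2, 0.1, -1.5]
grip_width: 0.0591
finger_force: 54.4
```

```bash
python3 go.py .547 -.222 .055 1.571; python3 - <<'E'
from workcell import grab_frame, observe
import cv2, numpy as np
s=grab_frame("scene")["color"][:,:,::-1].copy(); t=grab_frame("top")["color"][:,:,::-1].copy()
cv2.imwrite('pics/s2.png',s);cv2.imwrite('pics/t2.png',t)
t=np.clip(t*2,0,255).astype(np.uint8);s=np.clip(s*1.5,0,255).astype(np.uint8)
def k(im,x,y):
    c=cv2.resize(im[y:y+75,x:x+50],(400,600),interpolation=cv2.INTER_CUBIC)
    for i in range(0,50,10): cv2.putText(c,str(x+i),(i*8,10),0,.35,(0,0,255),1)
    for i in range(0,75,10): cv2.putText(c,str(y+i),(0,i*8+4),0,.35,(0,0,255),1)
    return c
cv2.imwrite('pics/e.png',np.hstack([k(s,183,130),k(t,292,150)]))
E
```

```text
clock 14.6 pos [ 0.548 -0.22   0.064] rpy [-3.141 -0.     1.573] q [ 0.047  0.667  0.342  1.813 -0.322  0.716  0.569] F [-0.203  0.069 -1.45 ] w 0.059063745026366715
shift units now [-0.097 -0.027  0.463] after turn [-0.097 -0.027  0.463] turn units [-0.005 -0.001  0.02 ]
```

move_arm:
  plan:
    - [[-0.1,0,0.1,0,0,0,-1],[0,0,0.1,0,0,0,-1],[0,0,0.05,0,0,0,-1],[0,0,0.05,0,0,0,-1],[0,0,0.03,0,0,0,-1],[0,0,0.03,0,0,0,-1],[0,0,0.03,0,0,0,-1],[0,0,0,0,0,0,-1],[0,0,0,0,0,0,-1],[0,0,0,0,0,0,-1]]

```text
clock: 15.7
position: [0.5477, -0.2221, 0.0569]
tool_rot: [3.142, 0.0, 1.573]
force: [-0.4, 0.3, -2.2]
grip_width: 0.0589
finger_force: 54.4
```

move_arm:
  plan:
    - [[0,0,0.03,0,0,0,-1],[0,0,0.03,0,0,0,-1],[0,0,0.03,0,0,0,-1],[0,0,0.02,0,0,0,-1],[0,0,0.02,0,0,0,-1],[0,0,0,0,0,0,-1],[0,0,0,0,0,0,-1],[0,0,0,0,0,0,-1],[0,0,0,0,0,0,-1],[0,0,0,0,0,0,-1]]

```text
clock: 16.7
position: [0.5477, -0.2221, 0.0551]
tool_rot: [3.141, -0.0, 1.573]
force: [-6.2, 3.0, 16.0]
grip_width: 0.0587
finger_force: 56.4
```

Contact with the wheel at 16 N. I'll ease off slightly and release.

move_arm:
  plan:
    - [[0,0,-0.02,0,0,0,-1],[0,0,0,0,0,0,-1],[0,0,0,0,0,0,-0.0],[0,0,0,0,0,0,1],[0,0,0,0,0,0,1],[0,0,0,0,0,0,1],[0,0,0,0,0,0,1],[0,0,0,0,0,0,1],[0,0,0,0,0,0,1],[0,0,0,0,0,0,1]]

```text
clock: 17.7
position: [0.5477, -0.2221, 0.0547]
tool_rot: [3.142, 0.0, 1.573]
force: [-0.6, 0.1, 0.5]
grip_width: 0.0853
finger_force: 0.0
```

move_arm:
  plan:
    - [[0,0,-0.2,0,0,0,1],[0,0,-0.4,0,0,0,1],[0,0,-0.6,0,0,0,1],[0,0,-0.9,0,0,0,1],[0,0,-1,0,0,0,1],[0,0,-1,0,0,0,1],[0,0,-1,0,0,0,1],[0,0,-1,0,0,0,1],[0,0,-1,0,0,0,1],[0,0,-1,0,0,0,1]]

```text
clock: 18.7
position: [0.5476, -0.2222, 0.2187]
tool_rot: [3.141, 0.0, 1.573]
force: [0.1, 0.2, 0.9]
grip_width: 0.0853
finger_force: 0.0
```

```bash
python3 go.py .645 .195 .24 3.157
```

```text
clock 18.7 pos [ 0.548 -0.222  0.219] rpy [3.141 0.    1.573] q [-0.016  0.476  0.433  1.686 -0.227  1.028  0.494] F [0.051 0.186 0.867] w 0.08532908981557029
shift units now [20.848  4.915 -1.064] after turn [-5.191 20.781 -1.064] turn units [  0.005   0.008 -15.127]
```

move_arm:
  plan:
    - [[0.5,0.1,-0.1,0,0,0,1],[1,0.23,-0.1,0,0,0,1],[1,0.23,-0.1,0,0,0,1],[1,0.23,-0.1,0,0,0,1],[1,0.23,-0.1,0,0,0,1],[1,0.23,-0.1,0,0,0,1],[1,0.23,-0.1,0,0,0,1],[1,0.23,-0.1,0,0,0,1],[1,0.23,-0.1,0,0,0,1],[1,0.23,-0.1,0,0,0,1]]

```text
clock: 19.7
position: [0.5905, -0.0306, 0.2369]
tool_rot: [-3.141, -0.0, 1.573]
force: [0.2, -0.8, -0.7]
grip_width: 0.0853
finger_force: 0.0
```

move_arm:
  plan:
    - [[1,0.23,0,0,0,0,1],[1,0.23,0,0,0,0,1],[1,0.23,0,0,0,0,1],[1,0.23,0,0,0,0,1],[1,0.23,0,0,0,0,1],[1,0.23,0,0,0,0,1],[1,0.23,0,0,0,0,1],[1,0.23,0,0,0,0,1],[1,0.23,0,0,0,0,1],[1,0.23,0,0,0,0,1]]

```text
clock: 20.7
position: [0.6364, 0.1697, 0.2367]
tool_rot: [-3.142, -0.0, 1.573]
force: [-0.4, -0.9, -0.3]
grip_width: 0.0855
finger_force: 0.0
```

move_arm:
  plan:
    - [[0.8,0.2,0,0,0,0,1],[0.5,0.1,0,0,0,0,1],[0,0,0,0,0,-0.5,1],[0,0,0,0,0,-1,1],[0,0,0,0,0,-1,1],[0,0,0,0,0,-1,1],[0,0,0,0,0,-1,1],[0,0,0,0,0,-1,1],[0,0,0,0,0,-1,1],[0,0,0,0,0,-1,1]]

```text
clock: 21.7
position: [0.6423, 0.1937, 0.2367]
tool_rot: [-3.141, 0.0, 2.362]
force: [0.2, -0.1, -0.1]
grip_width: 0.0854
finger_force: 0.0
```

move_arm:
  plan:
    - [[0,0,0,0,0,-1,1],[0,0,0,0,0,-1,1],[0,0,0,0,0,-1,1],[0,0,0,0,0,-1,1],[0,0,0,0,0,-1,1],[0,0,0,0,0,-1,1],[0,0,0,0,0,-1,1],[0,0,0,0,0,-0.6,1],[0,0,0,0,0,0,1],[0,0,0,0,0,0,1]]

```text
clock: 22.7
position: [0.6423, 0.1938, 0.2367]
tool_rot: [-3.141, -0.0, -3.132]
force: [0.4, -0.3, -0.7]
grip_width: 0.0853
finger_force: 0.0
```

```bash
python3 go.py .645 .195 .08 3.157;  python3 - <<'E'
from workcell import grab_frame, observe
import cv2, numpy as np
s=grab_frame("scene")["color"][:,:,::-1].copy(); t=grab_frame("top")["color"][:,:,::-1].copy()
cv2.imwrite('pics/s3.png',s);cv2.imwrite('pics/t3.png',t)
t=np.clip(t*2,0,255).astype(np.uint8)
def k(im,x,y,w,h,f):
    c=cv2.resize(im[y:y+h,x:x+w],None,fx=f,fy=f,interpolation=cv2.INTER_CUBIC)
    for i in range(0,w,10): cv2.putText(c,str(x+i),(i*f,10),0,.35,(0,0,255),1)
    for i in range(0,h,10): cv2.putText(c,str(y+i),(0,i*f+4),0,.35,(0,0,255),1)
    return c
a=k(s,175,140,67,50,6);b=k(t,284,160,66,50,6); c=k(s,250,180,67,50,6); d=k(t,160,125,66,50,6)
cv2.imwrite('pics/f.png',np.vstack([np.hstack([a,b]),np.hstack([c,d])]))
E
```

```text
clock 22.7 pos [0.642 0.194 0.237] rpy [-3.141 -0.    -3.132] q [-0.376  0.564 -0.008  1.42   0.005  1.158  1.195] F [ 0.446 -0.287 -0.75 ] w 0.08527596238192724
shift units now [-0.137  0.06   7.834] after turn [-0.137  0.058  7.834] turn units [-0.001 -0.    -0.052]
```

View pics/f.png

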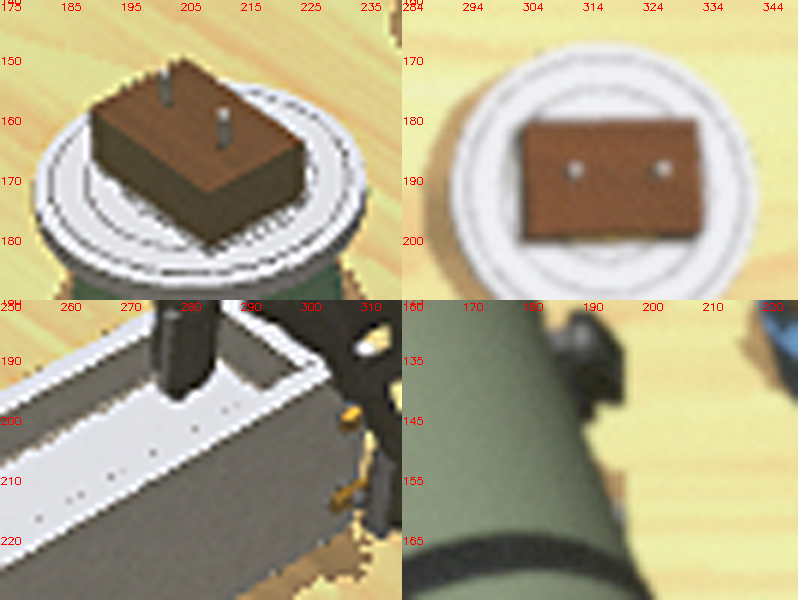

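View 9: the plinth stands upright and centred with the brass on -x. Pin tips are at scene (202.2,151.8) and (211.8,158.4), top (327.1,187.8) and (312.4,187.9). The open fingertips are at scene (280.3,195.6) and (313.3,218).

```bash
python3 - <<'E'
from geo import *
np.set_printoptions(precision=4,suppress=True)
a,b=tri((202.25,151.75),(327.1,187.8)),tri((211.75,158.4),(312.4,187.9))
m=(a[0]+b[0])/2;d=b[0]-a[0];print('pins -y,+y',a,b,'mid',m,'yaw',np.arctan2(-d[0],d[1]),np.linalg.norm(d))
for dz in (.03,.04,.05):
  for dx in (-.01,0,.01): print(dz,dx,[proj('s',[.6423+dx,.1938+y,.2367+dz])[0] for y in (-.05,.05)])
print('obs (280.3,195.6) (313.3,218)')
print('-y fingertip tri',tri((280.3,195.6),(193,141)))
E
```

```text
pins -y,+y (array([ 0.5472, -0.2445,  0.1308]), np.float64(0.33606711126188316)) (array([ 0.5477, -0.2007,  0.1319]), np.float64(0.15277373682050666)) mid [ 0.5474 -0.2226  0.1314] yaw -0.011482606511027706 0.04378000972727954
0.03 -0.01 [array([282.1383, 197.2072]), array([318.2909, 222.0616])]
0.03 0 [array([278.8173, 199.3581]), array([314.9821, 224.4789])]
0.03 0.01 [array([275.4605, 201.5322]), array([311.6354, 226.9238])]
0.04 -0.01 [array([282.4069, 193.6492]), array([318.8324, 218.4729])]
0.04 0 [array([279.065 , 195.7954]), array([315.503, 220.887])]
0.04 0.01 [array([275.6867, 197.9649]), array([312.1353, 223.3289])]
0.05 -0.01 [array([282.6792, 190.0431]), array([319.3816, 214.8328])]
0.05 0 [array([279.3161, 192.1842]), array([316.0314, 217.2433])]
0.05 0.01 [array([275.9161, 194.3488]), array([312.6423, 219.6818])]
obs (280.3,195.6) (313.3,218)
-y fingertip tri (array([0.6458, 0.1432, 0.2801]), np.float64(2.5724921245442545))
```

The lateral bias is about zero: the plinth landed at the reported TCP. The height bias is about +29 mm (shut), so I'll descend to reported z ≈ 0.050 for the temples.

move_arm:
  plan:
    - [[-0.15,0.08,0.3,0,0,-0.05,1],[0,0,0.6,0,0,0,1],[0,0,0.6,0,0,0,1],[0,0,0.6,0,0,0,1],[0,0,0.6,0,0,0,1],[0,0,0.6,0,0,0,1],[0,0,0.6,0,0,0,1],[0,0,0.6,0,0,0,1],[0,0,0.4,0,0,0,1],[0,0,0,0,0,0,1]]

```text
clock: 23.8
position: [0.6446, 0.1956, 0.1374]
tool_rot: [-3.141, -0.002, -3.124]
force: [-0.3, 0.3, 0.1]
grip_width: 0.0853
finger_force: 0.0
```

```bash
python3 go.py .6454 .1955 .05 3.157
```

```text
clock 23.8 pos [0.645 0.196 0.137] rpy [-3.141 -0.002 -3.124] q [-0.372  0.661 -0.016  1.513  0.012  0.97   1.197] F [-0.316  0.315  0.082] w 0.08534921486875885
shift units now [-0.049 -0.002  4.369] after turn [-0.042 -0.004  4.369] turn units [-0.006 -0.015  0.025]
```

move_arm:
  plan:
    - [[-0.05,0,0.6,0,0,0,1],[0,0,0.6,0,0,0,1],[0,0,0.6,0,0,0,1],[0,0,0.6,0,0,0,1],[0,0,0.6,0,0,0,1],[0,0,0.5,0,0,0,1],[0,0,0.4,0,0,0,1],[0,0,0.3,0,0,0,1],[0,0,0.17,0,0,0,1],[0,0,0,0,0,0,1]]

```text
clock: 24.8
position: [0.646, 0.1957, 0.051]
tool_rot: [-3.141, -0.0, -3.124]
force: [0.2, 0.3, -0.3]
grip_width: 0.0853
finger_force: 0.0
```

move_arm:
  plan:
    - [[0,0,0,0,0,0,-1],[0,0,0,0,0,0,-1],[0,0,0,0,0,0,-1],[0,0,0,0,0,0,-1],[0,0,0,0,0,0,-1],[0,0,0,0,0,0,-1],[0,0,0,0,0,0,-1],[0,0,0,0,0,0,-1],[0,0,0,0,0,0,-1],[0,0,0,0,0,0,-1]]
  grip_force: 60

```text
clock: 25.8
position: [0.6465, 0.196, 0.0519]
tool_rot: [3.141, 0.001, -3.124]
force: [0.2, 0.6, 5.3]
grip_width: 0.0514
finger_force: 63.3
```

```bash
python3 go.py .6454 .1955 .2 3.157
```

```text
clock 25.8 pos [0.646 0.196 0.052] rpy [ 3.141  0.001 -3.124] q [-0.37   0.763 -0.019  1.562  0.018  0.815  1.192] F [0.208 0.631 5.307] w 0.05139781862753783
shift units now [ 0.048 -0.021 -7.404] after turn [ 0.054 -0.024 -7.404] turn units [0.004 0.009 0.025]
```

move_arm:
  plan:
    - [[0,0,-0.2,0,0,0,-1],[0,0,-0.5,0,0,0,-1],[0,0,-0.9,0,0,0,-1],[0,0,-1,0,0,0,-1],[0,0,-1,0,0,0,-1],[0,0,-1,0,0,0,-1],[0,0,-1,0,0,0,-1],[0,0,-1,0,0,0,-1],[0,0,-1,0,0,0,-1],[0,0,-1,0,0,0,-1]]

```text
clock: 26.8
position: [0.6459, 0.1956, 0.2247]
tool_rot: [-3.142, -0.0, -3.124]
force: [0.1, -0.1, -4.2]
grip_width: 0.0511
finger_force: 63.3
```

move_arm:
  plan:
    - [[0.2,0,-0.5,0,0,0,-1],[0.5,-0.2,-0.3,0,0,0,-1],[0.5,-0.5,0,0,0,0,-1],[0.5,-0.7,0,0,0,0,-1],[0.5,-0.8,0,0,0,0,-1],[0.5,-0.8,0,0,0,0,-1],[0.3,-0.8,0,0,0,0,-1],[0.3,-0.8,0,0,0,0,-1],[0.3,-0.8,0,0,0,0,-1],[0.3,-0.8,0,0,0,0,-1]]

```text
clock: 27.8
position: [0.5698, 0.0691, 0.2392]
tool_rot: [-3.142, -0.0, -3.124]
force: [0.4, -0.8, -4.1]
grip_width: 0.0511
finger_force: 63.5
```

```bash
python3 go.py .5485 -.222 .225 3.137
```

```text
clock 27.8 pos [0.57  0.069 0.239] rpy [-3.142 -0.    -3.124] q [-0.226  0.397  0.003  1.689 -0.001  1.056  1.366] F [ 0.398 -0.845 -4.092] w 0.051059890036683785
shift units now [  1.328 -14.532   0.711] after turn [  1.001 -14.558   0.709] turn units [-0.001 -0.002  0.215]
```

move_arm:
  plan:
    - [[0.1,-0.8,0,0,0,0,-1],[0.1,-0.8,0,0,0,0,-1],[0.1,-0.8,0,0,0,0,-1],[0.1,-0.8,0,0,0,0,-1],[0.1,-0.8,0,0,0,0,-1],[0.1,-0.8,0,0,0,0,-1],[0.1,-0.8,0,0,0,0,-1],[0.1,-0.8,0,0,0,0,-1],[0.1,-0.8,0,0,0,0,-1],[0.1,-0.8,0,0,0,0,-1]]

```text
clock: 28.8
position: [0.553, -0.0913, 0.2392]
tool_rot: [-3.142, -0.0, -3.124]
force: [-0.6, -0.8, -4.3]
grip_width: 0.0514
finger_force: 63.5
```

move_arm:
  plan:
    - [[0,-0.8,0,0,0,0,-1],[0,-0.8,0,0,0,0,-1],[0,-0.8,0,0,0,0,-1],[0,-0.8,0,0,0,0,-1],[0,-0.8,0,0,0,0,-1],[0,-0.8,0,0,0,0,-1],[0,-0.7,0,0,0,0.1,-1],[0,-0.5,0,0,0,0.1,-1],[0,-0.3,0,0,0,0,-1],[0,0,0,0,0,0,-1]]

```text
clock: 29.8
position: [0.5552, -0.2166, 0.2392]
tool_rot: [-3.141, -0.0, 3.138]
force: [-0.6, 0.1, -4.3]
grip_width: 0.0513
finger_force: 63.5
```

```bash
python3 go.py .5485 -.222 .195 3.137
```

```text
clock 29.8 pos [ 0.555 -0.217  0.239] rpy [-3.141 -0.     3.138] q [ 0.206  0.435  0.094  1.635 -0.045  1.074  1.88 ] F [-0.563  0.098 -4.306] w 0.05130368473548242
shift units now [ 0.334 -0.272  2.211] after turn [ 0.334 -0.272  2.211] turn units [-0.001 -0.001  0.009]
```

Centre at height, then lower part of the way and measure before the last step.

move_arm:
  plan:
    - [[0.15,-0.1,0,0,0,0,-1],[0.18,-0.17,0,0,0,0,-1],[0,0,0.2,0,0,0,-1],[0,0,0.3,0,0,0,-1],[0,0,0.4,0,0,0,-1],[0,0,0.4,0,0,0,-1],[0,0,0.3,0,0,0,-1],[0,0,0.2,0,0,0,-1],[0,0,0.1,0,0,0,-1],[0,0,0,0,0,0,-1]]

```text
clock: 30.8
position: [0.5486, -0.2213, 0.2011]
tool_rot: [3.142, -0.0, 3.139]
force: [0.1, 1.5, -3.7]
grip_width: 0.0513
finger_force: 63.5
```

```bash
python3 go.py .5485 -.222 .195 3.137; python3 - <<'E'
from workcell import grab_frame
import cv2, numpy as np
s=grab_frame("scene")["color"][:,:,::-1].copy(); t=grab_frame("top")["color"][:,:,::-1].copy()
t=np.clip(t*2,0,255).astype(np.uint8)
def k(im,x,y,w,h,f):
    c=cv2.resize(im[y:y+h,x:x+w],None,fx=f,fy=f,interpolation=cv2.INTER_CUBIC)
    for i in range(0,w,10): cv2.putText(c,str(x+i),(i*f,10),0,.35,(0,0,255),1)
    for i in range(0,h,10): cv2.putText(c,str(y+i),(0,i*f+4),0,.35,(0,0,255),1)
    return c
cv2.imwrite('pics/g.png',np.hstack([k(s,180,115,50,75,8),k(t,292,150,50,75,8)]))
E
```

```text
clock 30.8 pos [ 0.549 -0.221  0.201] rpy [ 3.142 -0.     3.139] q [ 0.219  0.465  0.09   1.691 -0.049  0.988  1.895] F [ 0.15   1.535 -3.732] w 0.051283711797889965
shift units now [ 0.006 -0.035  0.304] after turn [ 0.006 -0.035  0.304] turn units [ 0.001 -0.003  0.015]
```

View pics/g.png

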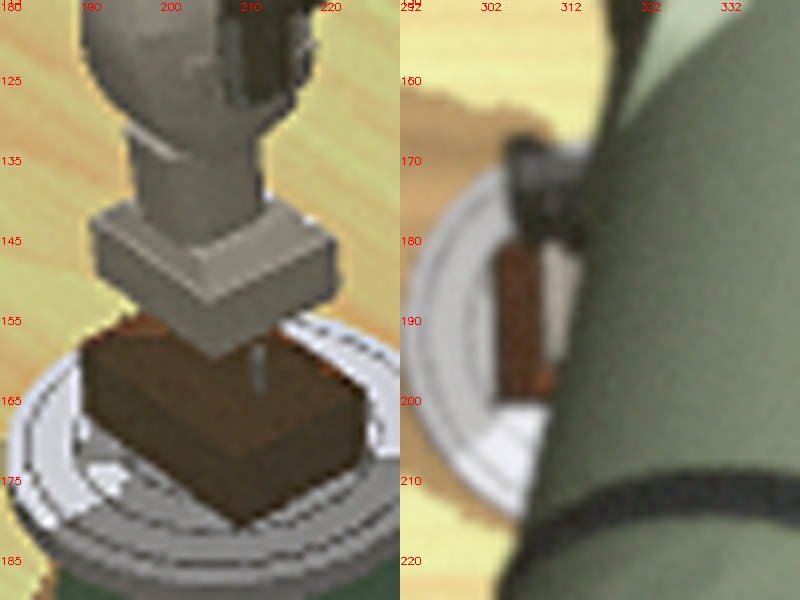

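View 10: the head hangs upright above the plinth with a pin visible at (212,158). The foot's lower corners are at crop (97,273), (213,355) and (335,288). The plinth's top corners are at (82,345), (238,457) and (365,390).

```bash
python3 - <<'E'
from geo import *
np.set_printoptions(precision=4,suppress=True)
q=lambda X,Y:np.array((180+(X+.5)/8-.5,115+(Y+.5)/8-.5))
def fit(obs,x0,fz=None):
    def res(v):
        z=v[3] if fz is None else fz
        return np.concatenate([proj('s',R.from_euler('z',v[2]).apply(l)+[v[0],v[1],z])[0]-p for l,p in obs])
    r=least_squares(res,x0); return r.x,r.fun.reshape(-1,2)
X,Y=.028,.033
h=[([X,-Y,0],q(97,275)),([X,Y,0],q(213,357)),([-X,Y,0],q(335,290)),([X,-Y,.024],q(90,222)),([X,Y,.024],q(208,303)),([-X,Y,.024],q(340,240))]
X,Y=.03,.045
p=[([X,-Y,.034],q(82,347)),([X,Y,.034],q(238,458)),([-X,Y,.034],q(368,390)),([X,-Y,0],q(82,410)),([X,Y,0],q(238,528)),([-X,Y,0],q(365,455)),([0,.022,.052],q(258,345))]
print('head free z',*fit(h,[.55,-.22,0,.15])); print('head z=.1495',fit(h,[.55,-.22,0],.1495)[0]); print('plinth',*fit(p,[.55,-.22,0],.08))
E
```

```text
head free z [ 0.536  -0.237   0.0033  0.1349] [[-0.1342 -0.009 ]
 [ 0.0955  0.1774]
 [ 0.2466  0.4558]
 [ 0.1334 -0.3184]
 [ 0.2779 -0.0705]
 [-0.6253 -0.2317]]
head z=.1495 [ 0.5479 -0.221   0.0001]
plinth [ 0.5465 -0.2229 -0.0017] [[-0.7714 -1.0565]
 [-0.3032 -0.259 ]
 [ 0.0121 -0.7096]
 [ 0.1025  0.4407]
 [ 0.2624  0.4603]
 [ 0.6634  0.5616]
 [ 0.0459  0.46  ]]
```

move_arm:
  plan:
    - [[0.04,-0.07,0,0,0,0,-1],[0,0,0.05,0,0,0,-1],[0,0,0.07,0,0,0,-1],[0,0,0.07,0,0,0,-1],[0,0,0.07,0,0,0,-1],[0,0,0.05,0,0,0,-1],[0,0,0.02,0,0,0,-1],[0,0,0,0,0,0,-1],[0,0,0,0,0,0,-1],[0,0,0,0,0,0,-1]]

```text
clock: 31.9
position: [0.5479, -0.2227, 0.1947]
tool_rot: [-3.142, 0.0, 3.139]
force: [-0.2, 0.5, -3.7]
grip_width: 0.0516
finger_force: 63.5
```

```bash
python3 go.py .5478 -.2225 .1945 3.139
```

```text
clock 31.9 pos [ 0.548 -0.223  0.195] rpy [-3.142  0.     3.139] q [ 0.222  0.471  0.09   1.699 -0.049  0.974  1.898] F [-0.158  0.484 -3.722] w 0.051622506863005034
shift units now [0.003 0.011 0.012] after turn [0.003 0.011 0.012] turn units [-0.     0.    -0.004]
```

```bash
python3 -c "
from workcell import job_done
print(job_done())"
```

```text
the job is handed in; nothing more can be done
None
```

The job is handed in, with no verdict returned: the plinth stands released on the wheel, and the head is held upright, by my measurements about 1 cm above the pin tips, holes within about 2 mm of the pins and face to the brass-plate side.

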